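# Slide a beaker under the dispenser

## Task

Get the glass beaker ready for dispensing: stand it on the open front end of the dispenser platform, between the flared guide rails, and let go of it there; then slide it along the platform between the rails, under the head, until it rests against the back stop below the nozzle. Keep it upright, do not lift it off the platform under the head, do not bump the head, and leave the loose bottle, timer and tape roll where they are.

Things in the scene. Friction and masses are not known exactly. Their poses are not given: they have to be found in the camera images.
- beaker: Clear glass beaker, round, open at the top, 68 mm tall, 48 mm outside diameter (52 mm at the rim), wall about 2 mm, 65 g give or take a third. It starts upright on the worktop. Origin: centre of its underside, z up. Pushed low (about 15 mm above its base) it slides; pushed high it may tip, and pushed aslant it can bind on a rail.
- station: Fixed dispenser platform: aluminium plate 8 mm thick, 120 mm wide, 272 mm long (own x -141 to +131 mm). Origin: on the worktop, under the lane's centre line; x runs along the lane from the open front end to the back stop, z up. A grey column (x +84 to +130) carries the head. Nothing stands over the plate for x below -2 mm but the low rails.
- head: White dispenser head fixed over the lane; origin and axes as the platform's. Covers x -2 to +128, y -45 to +45 mm (knob to -55); underside 165 mm above the plate, top 224. A 12 mm steel nozzle (32 mm collar) hangs at x +50, y 0 to 86 mm above the plate, 18 mm over the beaker's rim. A tool pointing straight down cannot follow the beaker under it; one leaning back can.
- station_mouth (a point): Middle of the lane's open front end, on the plate's upper face (x -85 mm, y 0 of the platform), clear of the head. Two slick grey plastic guide rails, 6 mm thick, tops 9 mm above the plate, bound the lane: parallel, 56 mm clear, from x -30 to +75 mm; forward of that they flare to 92 mm clear at x -125 (about 76 mm here).
- station_home (a point): Point on the plate's upper face straight below the nozzle (x +50 mm, y 0 of the platform): the beaker's base centre when it rests against the back stop, a rigid steel bar across the lane with its face 24.5 mm beyond this point and its top 15 mm above the plate.
- bottle: Bystander: loose white plastic reagent bottle with a white screw cap, 40 mm across, 82 mm tall, upright. Origin: centre of its underside.
- timer: Bystander: loose flat lab timer with three buttons, 62 x 62 x 18 mm. Origin: centre of its underside.
- tape: Bystander: loose roll of label tape lying flat, 52 mm across, 19 mm high. Origin: centre of its underside.
There are look-alikes about, which are no part of the job. Leave any blue look-alike of the beaker alone.

How it is judged:
On the way:
1. the beaker stands upright on the open front end of the platform, between the flared rails, clear of the head, and the fingers have let go of it (x of beaker in the frame of station between -0.125 and -0.03 m and y of beaker in the frame of station between -0.025 and 0.025 m and z of beaker in the frame of station between 0.004 and 0.0115 m and angle between beaker's own z axis and vertical below 0.1 rad and contact force between the fingers and beaker below 0.1 N and linear speed of beaker below 0.02 m/s), for 0.1 s.
At the end, for the whole second after the job is handed in: The beaker stands upright (within 6 degrees) and still on the platform plate, between the rails and against the back stop: its base centre within 9 mm of the point below the nozzle, and the fingers off it (horizontal distance between beaker and station_home below 0.009 m and z of beaker in the frame of station between 0.004 and 0.0115 m and angle between beaker's own z axis and vertical below 0.1 rad and linear speed of beaker below 0.02 m/s and contact force between the fingers and beaker below 0.1 N); the robot touches nothing.
It fails at once if the beaker is tipped more than 35 degrees (angle between beaker's own z axis and vertical above 0.61 rad).
It fails at once if the beaker is lifted off the platform while under the dispenser head (x of beaker in the frame of station between -0.015 and 0.1 m and y of beaker in the frame of station between -0.06 and 0.06 m and z of beaker in the frame of station between 0.0145 and 0.15 m).
It fails at once if the dispenser head is bumped (more than 6 N) by the beaker or the robot (contact force between anything else and head above 6 N).
It fails at once if the bottle, timer or tape roll is moved by more than 20 mm (distance of any of bottle, timer, tape from where it was at the start of the episode above 0.02 m).
It also fails if it takes over 64 s, if anything falls off the work surface, if the arm or the gripper's body presses on something with over 40 N, if the wrist force passes 120 N, or if a joint passes its speed limit or range.

## Robot

A 6-joint arm with a two-finger parallel gripper is mounted at the origin on a cart in front of the work surface, level with it; the furniture and walls round the work are solid. World frame = base frame: x ahead of the robot, y to its left, z up, the work surface at z = 0. Lengths are in m, angles in rad, forces in N, time in s.
With the tool pointing down it reaches from about 0.2 to 0.875 m from the base axis. Payload 3.4 kg.
Tool frame: the origin (TCP) lies at the very end of the fingers, on their centre line; the grasp point (between the pads) lies 19 mm behind it; z points along the fingers, y is the line along which they close (so a half turn about z gives the same grasp; the last joint's range is limited). The gripper opens to 94 mm and grips with 3 to 60 N. Pads are 16 mm wide; open, the fingers measure 119 mm over their backs; the gripper's body (75 mm by 177 mm) begins 78 mm behind the grasp point.
Start: joints at [-1.322, 0.276, 1.505, -0, 1.361, -0.121], TCP at [0.208, -0.536, 0.205] pointing down, gripper open.
Joint ranges: [-2.89, 2.89], [-0.75, 2.08], [0.22, 2.7], [-1.18, 4.32], [0.11, 2.71], [-2.7, 2.7]. Speed limits (rad/s): [2.57, 2.57, 3.14, 3.14, 3.14, 3.14].

## Interface

Orientations are given as a unit quaternion [x, y, z, w].
In Python, from rig import observe, eyes, bot gives the robot as it stands.
- The arm moves only by the tool apply_moves, never from a script. Its argument "moves" is a list of rows, each a list of 5 numbers: the shift along the tool's x, y, z in m, then the turn about the tool's z in rad, then the closure, from 0 (fully open) to 1 (shut). In form: [[tx, ty, tz, twist, hand], ...]. A call has 1 to 12 rows; each row shifts and turns the commanded pose from where the row before left it, along the tool's axes as they then stand; what a row does not reach is not made up. A row lasts 1/10 s, in which the tool goes at most 50 mm and 8.59 degrees, less where a joint would pass 70% of its speed; a pose out of reach is approached as far as the arm can. A call is refused whole if a number of a shift passes 0.05 or a number of a turn 0.15, either way. A call with a gripper value outside its range is refused whole. The fingers move at their own pace and stop on an object; the grip force is fixed at half the most. Time passes only in rows, so rows that do not move let the fingers close. It gives the time, the measured TCP pose, the force, the opening and the grip force at its end, in the units of the state.
- observe(): the state, without advancing time (a new reading comes with each control period).
- eyes.camera(name): name is "scene" or "top"; returns the picture (384x512x3 uint8, blue, green, red); there is no depth.
- eyes.camera_model(name): a dict with "intrinsics" (3x3 intrinsics, pixels), "pose" (4x4, takes a point from camera to world coordinates). Camera axes: x right, y down, z forward; pixel columns grow to the right and rows downward; lengths in m; the calibration is good to about 2 mm. A picture is of the moment at which its call begins. camera_model takes no time and is no camera call.
- bot.sign_off(): hands the job in; it is judged then, once.
The state is a dict: "clock": time; "qpos": joint angles; "dq": joint speeds; "joint_efforts": joint torques, N m; "ee_pos": TCP position; "ee_rot": TCP orientation; "ft_force": force on the tool from outside, world axes, zero at the start; "torque": the same for the moment, N m; "finger_gap": opening from 0.0 (shut) to 1.0 (fully open); "grasp_force": force on a finger pad.
Only numpy, scipy, OpenCV 4.12 (cv2) and the standard library are available. Lean on these libraries where they do the work, as an engineer would, in place of code of your own. Each camera call takes 0.05 s, during which the arm holds its last target. There are 200 camera calls.

## Working session

There is one attempt and no reset: what is moved stays moved. The work goes in short steps, Python scripts to look and compute and a tool call to move; the robot and the scene stay as the last step left them, time stands still between calls to the robot, and variables do not carry over. Pictures are saved under pics/ and viewed, at most 10 in all, crops included, and the job is handed in when it is done.

Besides the shell and the picture viewer there is one more tool, called after "Request:" as name(argument=value, ...) on one line, values as JSON. apply_moves: Moves the arm, as the interface text tells. Its arguments: {"type":"object","properties":{"moves":{"type":"array"}},"required":["moves"]}

```bash
mkdir -p pics
python3 - <<'E'
from rig import observe, eyes, bot
import cv2,numpy as np
for n in("scene","top"):
    cv2.imwrite(f"pics/{n}0.png",eyes.camera(n)); m=eyes.camera_model(n)
    print(n,np.round(m["intrinsics"],1).tolist(),np.round(m["pose"],3).tolist())
s=observe();print(s["clock"],s["ee_pos"],s["ee_rot"],s["finger_gap"])
E
```

```text
scene [[404.0, 0.0, 253.1], [0.0, 404.0, 194.5], [0.0, 0.0, 1.0]] [[-0.747, -0.269, 0.608, -0.065], [-0.665, 0.292, -0.687, 0.624], [0.007, -0.918, -0.397, 0.419], [0.0, 0.0, 0.0, 1.0]]
top [[376.0, 0.0, 257.4], [0.0, 376.0, 192.2], [0.0, 0.0, 1.0]] [[-0.01, -0.986, 0.169, 0.378], [-1.0, 0.01, -0.005, -0.007], [0.004, -0.169, -0.986, 0.904], [0.0, 0.0, 0.0, 1.0]]
0.1 [ 0.20766935 -0.53565806  0.20472588] [ 9.82953411e-01  1.83853174e-01 -7.29033784e-05 -7.72854057e-04] 0.9970279396705051
```

View pics/scene0.png

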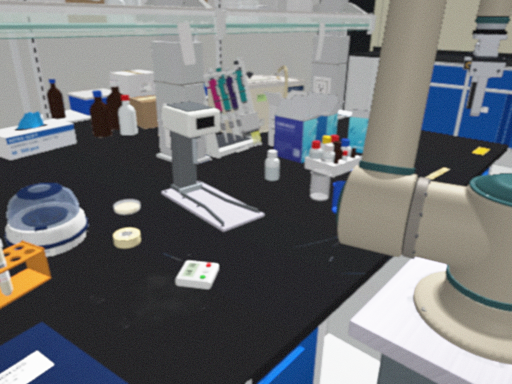

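View pics/top0.png

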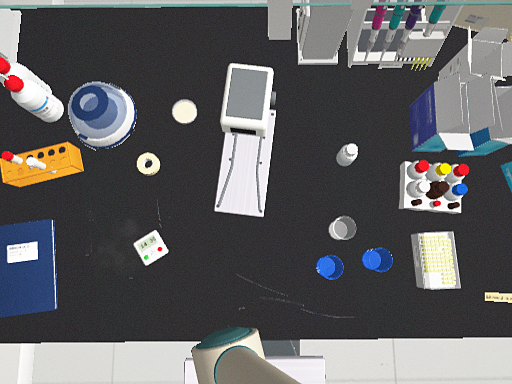

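Top view candidates for the beaker: a clear one at (342,228), blue look-alikes at (330,267) and (377,260), and a white dish at (184,111). I choose the clear one at (342,228). The station plate runs from its front end at about (240,213) to the head at about (248,100). The scene view shows the clear beaker at (320,188), the bottle at (272,165), the timer at (197,274) and the tape at (126,238).

```bash
cat > h.py <<'E'
import numpy as np,cv2
from rig import observe,eyes,bot
def ray(n,u,v,z):
    m=eyes.camera_model(n);K=np.array(m["intrinsics"]);T=np.array(m["pose"])
    d=T[:3,:3]@np.linalg.solve(K,[u,v,1]);c=T[:3,3]
    return (c+d*(z-c[2])/d[2])[:2]
def proj(n,p):
    m=eyes.camera_model(n);K=np.array(m["intrinsics"]);T=np.array(m["pose"])
    q=K@(T[:3,:3].T@(np.array(p)-T[:3,3]));return q[:2]/q[2]
E
python3 - <<'E'
from h import *
t=cv2.imread("pics/top0.png")
a=cv2.resize(t[205:290,300:400],None,fx=4,fy=4,interpolation=cv2.INTER_CUBIC)
b=cv2.resize(t[55:225,205:285],None,fx=3.5,fy=3.5,interpolation=cv2.INTER_CUBIC)[:595]
o=np.zeros((max(a.shape[0],b.shape[0]),a.shape[1]+b.shape[1],3),np.uint8)
o[:a.shape[0],:a.shape[1]]=a;o[:b.shape[0],a.shape[1]:]=b
cv2.imwrite("pics/crop1.png",o);print(o.shape)
E
```

```text
(595, 680, 3)
```

View pics/crop1.png

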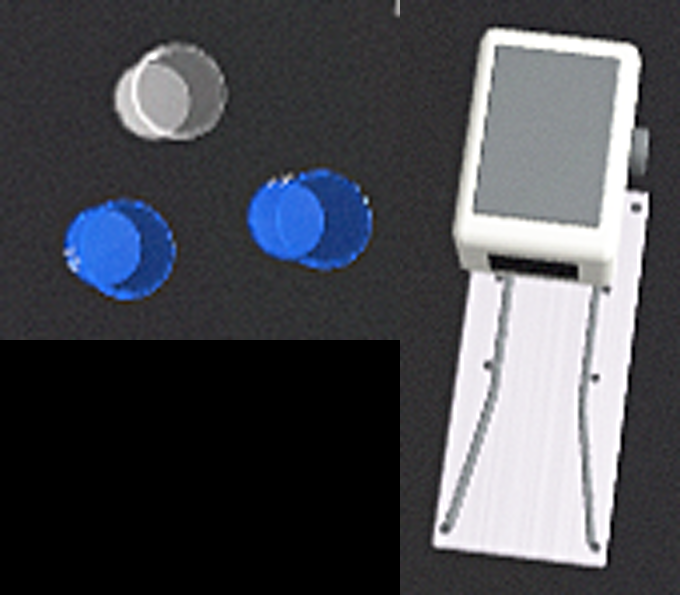

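The crop confirms the clear beaker: its rim centre is at crop (180,91) and its base at crop (153,100), with both blue ones beside it. The plate's front edge, right edge and flared rails are clear too.

Run:
```python
from h import *
t=cv2.imread("pics/top0.png")
f=lambda x,y,k,ox,oy:((x+.5)/k-.5+ox,(y+.5)/k-.5+oy)
rim=ray("top",*f(180,91,4,300,205),.068);base=ray("top",*f(155,99,4,300,205),.0)
print("beaker",rim,base)
for c in((110,248),(285,218)):print("blue base",ray("top",*f(*c,4,300,205),0))
# plate mask below head
g=cv2.cvtColor(t,cv2.COLOR_BGR2GRAY);m=((g>150)).astype(np.uint8)
def sub(row,c0,c1):
    r=g[row].astype(float);th=110
    idx=[c for c in range(c0,c1) if (r[c]-th)*(r[c+1]-th)<0]
    return [c+(th-r[c])/(r[c+1]-r[c]) for c in idx]
L=[];R=[]
for row in range(140,209):
    x=sub(row,200,290); L.append((x[0],row));R.append((x[-1],row))
R=R+[(sub(r,255,290)[-1],r) for r in range(120,140)]
F=[]
for c in range(220,262):
    col=g[195:230,c].astype(float);i=[k for k in range(34) if col[k]>110>=col[k+1]][-1]
    F.append((c,195+i+(col[i]-110)/(col[i]-col[i+1])))
w=lambda P:np.array([ray("top",*p,.008) for p in P],np.float32)
def line(P):
    vx,vy,x,y=cv2.fitLine(w(P),cv2.DIST_HUBER,0,.01,.01).ravel();return np.array([x,y]),np.array([vx,vy])
lines=[line(P) for P in(L,R,F)]
for l in lines:print(l,np.degrees(np.arctan2(l[1][1],l[1][0])))
def X(a,b):
    s=np.linalg.solve(np.c_[a[1],-b[1]],b[0]-a[0]);return a[0]+s[0]*a[1]
fl,fr=X(lines[0],lines[2]),X(lines[1],lines[2]);print(fl,fr,np.linalg.norm(fl-fr))
d=lines[0][1]*np.sign(lines[0][1][0])+lines[1][1]*np.sign(lines[1][1][0]);d/=np.linalg.norm(d)
o=(fl+fr)/2+d*.141;print("origin",o,"yaw",np.arctan2(d[1],d[0]))
for q in(-.085,-.03,.05):print(q,o+d*q)
# bottle,tape,timer
for n,p,z in(("bottle cap",(351,149),.082),("bottle base",(344,161),0),("timer",(151,247),.018),("tape",(148,163),.019)):print(n,ray("top",*p,z))
```

```text
beaker [ 0.43996415 -0.20436628] [ 0.44035554 -0.20517047]
blue base [ 0.3529025  -0.17447457]
blue base [ 0.3692471  -0.27897122]
(array([0.57784605, 0.0822366 ], dtype=float32), array([ 0.9913486, -0.1312553], dtype=float32)) -7.542137
(array([ 0.6020269 , -0.04226093], dtype=float32), array([ 0.99133736, -0.13133998], dtype=float32)) -7.5470314
(array([0.47854564, 0.02939084], dtype=float32), array([0.13239388, 0.99119717], dtype=float32)) 82.39205
[0.48720714 0.09423726] [ 0.4712887  -0.02493974] 0.120235406
origin [0.6190273  0.01613579] yaw -0.13167785
-0.085 [0.53476316 0.02729609]
-0.03 [0.58928704 0.02007472]
0.05 [0.6685945  0.00957091]
bottle cap [ 0.61599471 -0.22431172]
bottle base [ 0.60912958 -0.22702719]
timer [0.40260114 0.23775321]
tape [0.60380766 0.25222097]
```

Request:
apply_moves(moves=[[0.0336,-0.0224,0,0,0],[0.0336,-0.0224,0,0,0],[0.0336,-0.0224,0,0,0],[0.0336,-0.0224,0,0,0],[0.0336,-0.0224,0,0,0],[0.0336,-0.0224,0,0,0],[0.0336,-0.0224,0,0,0],[0.0336,-0.0224,0,0,0],[0.0336,-0.0224,0,0,0],[0.0336,-0.0224,0,0,0],[0,0,0.02,0,0],[0,0,0,0,0]])

```text
clock: 1.3
ee_pos: [0.4389, -0.2037, 0.1834]
ee_rot: [0.983, 0.185, -0.002, -0.002]
ft_force: [-0.9, 0.1, -0.0]
finger_gap: 1.0
grasp_force: 0.0
```

Run:
```python
from h import *
s=observe();print(s["clock"],s["ee_pos"],s["ee_rot"],s["qpos"])
t=eyes.camera("top");c=eyes.camera("scene")
a=cv2.resize(t[180:300,280:410],(400,369));b=cv2.resize(c[120:240,270:400],(400,369))
cv2.imwrite("pics/above.png",np.hstack([a,b]))
print(proj("scene",[.44,-.205,0]),proj("scene",[.44,-.205,.068]),proj("top",[.44,-.205,.068]))
```

```text
1.3 [ 0.43894085 -0.20373737  0.18336187] [ 0.98269893  0.18519228 -0.00196666 -0.00166503] [-5.78212620e-01  1.56161819e-01  1.72245237e+00 -3.34244428e-04
  1.26812226e+00  6.20147854e-01]
[319.29195165 196.86482077] [321.24033296 172.11495157] [344.90892003 227.355949  ]
```

View pics/above.png

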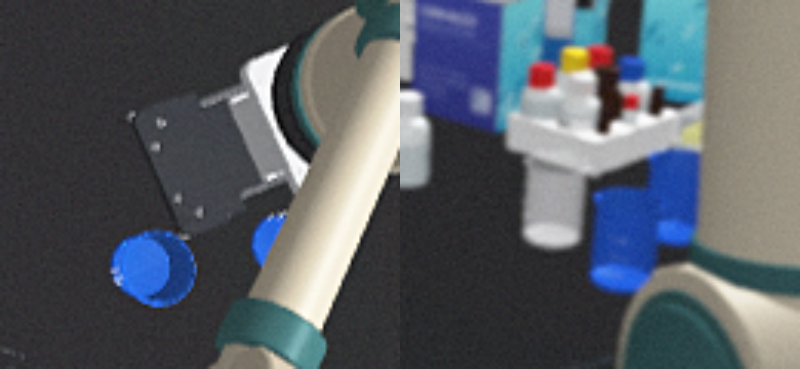

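The scene crop shows the clear beaker's base at crop (553,236), which is about px (320,197) and matches the prediction of (319,197). The gripper is above it, so I descend and grasp.

Request:
apply_moves(moves=[[0,0,0.035,0,0],[0,0,0.035,0,0],[0,0,0.035,0,0],[0,0,0.035,0,0],[0,0,0.02,0,0],[0,0,0,0,0],[0,0,0,0,1],[0,0,0,0,1],[0,0,0,0,1],[0,0,0,0,1],[0,0,0,0,1],[0,0,0,0,1]])

```text
clock: 2.6
ee_pos: [0.4403, -0.2058, 0.0258]
ee_rot: [0.983, 0.184, 0.0, 0.0]
ft_force: [0.4, -0.6, 0.1]
finger_gap: 0.534
grasp_force: 30.0
```

Request:
apply_moves(moves=[[0,0,-0.03,0,1],[0,0,-0.03,0,1],[0,0,-0.03,0.1255,1],[0,0,0,0.1255,1],[0,0,0,0.1255,1],[0,0,0,0.1255,1],[0.006,-0.024,0,0,1],[0.008,-0.031,0,0,1],[0.008,-0.031,0,0,1],[0.008,-0.031,0,0,1],[0.008,-0.031,0,0,1],[0.008,-0.031,0,0,1]])

```text
clock: 3.8
ee_pos: [0.5095, -0.0332, 0.1154]
ee_rot: [0.998, -0.066, -0.0, 0.0]
ft_force: [-0.4, -0.5, -0.7]
finger_gap: 0.527
grasp_force: 29.9
```

Request:
apply_moves(moves=[[0.008,-0.031,0,0,1],[0.007,-0.025,0,0,1],[0,0,0,0,1],[0,0,0,0,1]])

```text
clock: 4.2
ee_pos: [0.5312, 0.0192, 0.1152]
ee_rot: [0.998, -0.065, -0.0, 0.0]
ft_force: [0.2, -0.4, -0.2]
finger_gap: 0.526
grasp_force: 29.9
```

Request:
apply_moves(moves=[[0.0025,-0.0085,0.02,0,1],[0,0,0.025,0,1],[0,0,0.02,0,1],[0,0,0.009,0,1],[0,0,0.003,0,1],[0,0,0.002,0,1],[0,0,0,0,1]])

```text
clock: 4.9
ee_pos: [0.5357, 0.0267, 0.0371]
ee_rot: [0.998, -0.066, 0.001, 0.0]
ft_force: [-0.1, -0.3, -0.9]
finger_gap: 0.527
grasp_force: 29.9
```

Request:
apply_moves(moves=[[0,0,0.001,0,1],[0,0,0.001,0,1],[0,0,0,0,1]])

```text
clock: 5.2
ee_pos: [0.5353, 0.0271, 0.0347]
ee_rot: [0.998, -0.066, 0.0, 0.0]
ft_force: [-0.6, -1.0, -0.3]
finger_gap: 0.528
grasp_force: 29.9
```

Request:
apply_moves(moves=[[0,0,0.001,0,1],[0,0,0,0,1],[0,0,0,0,0],[0,0,0,0,0],[0,0,0,0,0],[0,0,0,0,0],[0,0,0,0,0],[0,0,0,0,0]])

```text
clock: 6.0
ee_pos: [0.5352, 0.0271, 0.0334]
ee_rot: [0.998, -0.066, -0.0, 0.0]
ft_force: [0.8, 0.5, 0.1]
finger_gap: 0.991
grasp_force: 0.0
```

Request:
apply_moves(moves=[[0,0,-0.03,0,0],[0,0,-0.045,0,0],[0,0,-0.045,0,0],[0,0,-0.045,0,0],[0,0,-0.045,0,0.5],[-0.03,0,-0.045,0,1],[-0.045,0,0,0,1],[-0.045,0,0,0,1],[-0.04,0,0,0,1],[0,0,0,0,1],[0,0,0,0,1]])

```text
clock: 7.1
ee_pos: [0.3787, 0.048, 0.2856]
ee_rot: [0.998, -0.066, 0.001, 0.0]
ft_force: [-0.4, 0.1, -0.1]
finger_gap: 0.443
grasp_force: 0.0
```

Run:
```python
from h import *
s=observe();print(s["clock"],s["ee_pos"],s["qpos"])
t=eyes.camera("top");c=eyes.camera("scene")
cv2.imwrite("pics/t2.png",t);cv2.imwrite("pics/s2.png",c)
a=cv2.resize(t[0:240,150:390],(400,400));b=cv2.resize(c[0:240,100:340],(400,400))
cv2.imwrite("pics/placed.png",np.hstack([a,b]))
```

```text
7.1 [0.3787441  0.04799649 0.28560152] [-5.65988730e-02 -6.59564243e-02  1.70552769e+00 -1.42088008e-04
  1.49953271e+00  1.64612480e+00]
```

View pics/placed.png

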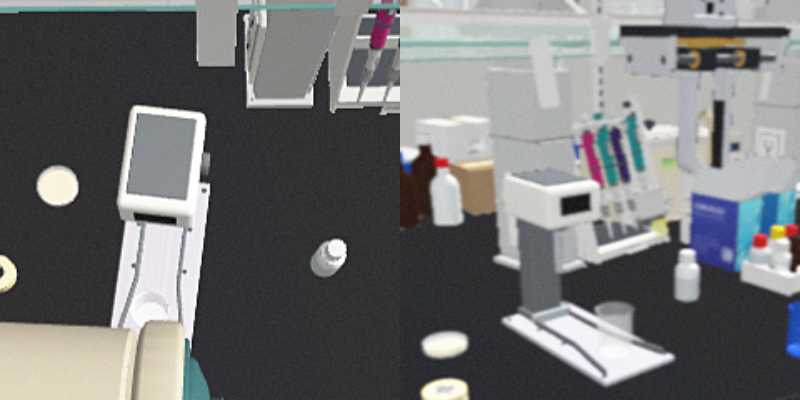

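Run:
```python
from h import *
P=np.array([[.5702,.2047,.276,1.505],[.4789,.1834,.15616,1.72245],[.3753,.2856,-.06596,1.70553]])
A=[];b=[]
for R,z,a,c in P:
    A+= [[np.sin(a),np.sin(a+c),1,0],[np.cos(a),np.cos(a+c),0,1]];b+=[R,z]
x,r,*_=np.linalg.lstsq(np.array(A),b,rcond=None);print("L1,L2,a0,c",x,np.sqrt(r/6))
L1,L2,a0,c=x
for j2 in np.arange(.2,1.6,.2):print(round(j2,1),"limit R,z:",a0+L1*np.sin(j2)+L2*np.sin(j2+.22),c+L1*np.cos(j2)+L2*np.cos(j2+.22))
# shelf: top edge height/ x as function of z, and scene
c=cv2.imread("pics/s2.png");t=cv2.imread("pics/t2.png")
print(t[0:14,230].tolist())
for z in(.2,.3,.4,.5,.6):
    p=ray("top",230,7,z);print(z,p,proj("scene",[p[0],p[1],z]),proj("scene",[p[0],p[1]-.5,z]))
# tall grey box top front edge candidates
for z in (.2,.3,.4): 
    for uv in((300,60),(338,60),(268,40),(292,40)): 
        p=ray("top",*uv,z);print(z,uv,np.round(p,3),np.round(proj("scene",[*p,z])))
```

```text
L1,L2,a0,c [ 0.59456395  0.42000896 -0.00698438 -0.27840258] [0.00358759]
0.2 limit R,z: 0.28240028548695745 0.6878152087632827
0.4 limit R,z: 0.4685897009683557 0.6110633236471227
0.6 limit R,z: 0.635819478576184 0.4988512396836505
0.8 limit R,z: 0.7774226948012978 0.35565249855478226
1.0 limit R,z: 0.8877540762675911 0.18717598217956682
1.2 limit R,z: 0.9624150589668103 0.00013831760749227762
1.4 limit R,z: 0.9984291451250933 -0.19800389370643456
[[186, 190, 187], [194, 199, 200], [193, 197, 192], [174, 181, 155], [154, 164, 105], [153, 158, 105], [98, 108, 62], [41, 34, 42], [51, 48, 49], [47, 43, 43], [50, 47, 51], [52, 50, 54], [46, 51, 49], [49, 42, 44]]
0.2 [0.88898967 0.04217507] [129.11987525 108.94507151] [254.56884189  87.90239886]
0.3 [0.81645417 0.03522043] [143.52700532  71.71282866] [272.70810998  59.02954565]
0.4 [0.74391867 0.02826579] [160.4414149   28.00104142] [293.13800036  26.5106357 ]
0.5 [0.67138317 0.02131115] [180.57999929 -24.04295767] [316.32164386 -10.39151119]
0.6 [0.59884767 0.0143565 ] [204.96175121 -87.05254417] [342.85604497 -52.62716613]
0.2 (300, 60) [ 0.769 -0.1  ] [200. 107.]
0.2 (338, 60) [ 0.768 -0.177] [221. 104.]
0.2 (268, 40) [ 0.814 -0.036] [171. 109.]
0.2 (292, 40) [ 0.813 -0.085] [185. 106.]
0.3 (300, 60) [ 0.714 -0.086] [209.  71.]
0.3 (338, 60) [ 0.713 -0.152] [228.  69.]
0.3 (268, 40) [ 0.752 -0.031] [182.  72.]
0.3 (292, 40) [ 0.752 -0.074] [195.  70.]
0.4 (300, 60) [ 0.658 -0.073] [220.  28.]
0.4 (338, 60) [ 0.658 -0.128] [236.  28.]
0.4 (268, 40) [ 0.69  -0.027] [195.  28.]
0.4 (292, 40) [ 0.69  -0.062] [207.  28.]
```

The placed view shows the clear beaker standing on the plate's front end between the flared rails, base at crop (150,310) in the top half. The shelf edge is at about x 0.74, z 0.4. The moves carry no tilt, so I'll see whether working against the arm's joint limits, high up and clear of everything, leans the tool back.

Request:
apply_moves(moves=[[-0.004,0.004,-0.045,0,1],[-0.004,0.004,-0.045,0,1],[-0.004,0.004,-0.045,0,1],[-0.004,0.004,-0.045,0,1],[-0.004,0.004,-0.045,0,1],[-0.004,0.004,-0.045,0,1],[0,0,-0.045,0,1],[0,0,-0.04,0,1],[0,0,0,0,1],[0,0,0,0,1]])

```text
clock: 8.2
ee_pos: [0.3541, 0.0269, 0.6397]
ee_rot: [0.998, -0.066, 0.0, 0.0]
ft_force: [-0.3, 0.3, 0.2]
finger_gap: 0.005
grasp_force: 0.0
```

```bash
python3 -c "
from h import *
s=observe();print(s['clock'],s['ee_pos'],s['ee_rot'],s['qpos'])"
```

```text
8.2 [0.35412826 0.02692113 0.63968361] [ 9.97802462e-01 -6.62586890e-02  1.72895246e-04  6.26355583e-05] [-1.20681833e-01  2.27747611e-02  7.37032642e-01 -1.54263156e-04
  2.38143316e+00  1.58261721e+00]
```

Request:
apply_moves(moves=[[-0.03,0,0,0,1],[-0.03,0,0,0,1],[-0.03,0,-0.02,0,1],[-0.03,0,-0.03,0,1],[0,0,0,0,1]])

```text
clock: 8.7
ee_pos: [0.2295, 0.0436, 0.6922]
ee_rot: [0.998, -0.066, 0.003, 0.0]
ft_force: [0.1, 0.0, 1.0]
finger_gap: 0.009
grasp_force: 0.0
```

```bash
python3 -c "
from h import *
s=observe();print(s['clock'],s['ee_pos'],s['ee_rot'],s['qpos'])"
```

```text
8.7 [0.22953943 0.04362958 0.69223781] [ 9.97823341e-01 -6.58897558e-02  2.66314480e-03  1.65403023e-04] [-1.13609403e-01 -9.61373754e-02  6.76701715e-01 -1.38553520e-04
  2.55569230e+00  1.58894680e+00]
```

Request:
apply_moves(moves=[[-0.02,0,-0.03,0,1],[-0.02,0,-0.03,0,1],[-0.02,0,-0.03,0,1],[0,0,0,0,1]])

```text
clock: 9.1
ee_pos: [0.1751, 0.0525, 0.7371]
ee_rot: [0.998, -0.066, 0.015, 0.001]
ft_force: [-0.6, 0.4, -0.9]
finger_gap: 0.006
grasp_force: 0.0
```

```bash
python3 -c "
from h import *
s=observe();print(s['clock'],s['ee_pos'],s['ee_rot'],s['qpos'])"
```

```text
9.1 [0.1750792  0.05248954 0.73712127] [ 0.99772856 -0.06570084  0.01480835  0.00135542] [-0.0938594  -0.0994827   0.50148667 -0.00448687  2.70990255  1.60434477]
```

Request:
apply_moves(moves=[[-0.02,0,-0.03,0,1],[-0.02,0,-0.03,0,1],[-0.02,0,-0.03,0,1],[-0.02,0,-0.03,0,1],[0,0,0,0,1]])

```text
clock: 9.6
ee_pos: [0.106, 0.0719, 0.7454]
ee_rot: [0.997, -0.064, 0.051, 0.004]
ft_force: [-0.2, 0.4, -0.6]
finger_gap: 0.006
grasp_force: 0.0
```

```bash
python3 -c "
from h import *
s=observe();print(s['clock'],s['ee_pos'],s['ee_rot'],s['qpos'])"
```

```text
9.6 [0.10604685 0.07192298 0.74536575] [ 0.99665984 -0.06365803  0.05096113  0.00444746] [ 0.11974502 -0.18981326  0.52155939 -0.06538735  2.71037995  1.75734575]
```

Request:
apply_moves(moves=[[0.03,0,0,0,1],[0.03,0,0,0,1],[0.03,0,0,0,1],[0.03,0,0,0,1],[0,0,0,0,1]])

```text
clock: 10.1
ee_pos: [0.2348, 0.0551, 0.7533]
ee_rot: [0.997, -0.067, 0.044, 0.005]
ft_force: [-0.4, 0.4, -0.9]
finger_gap: 0.006
grasp_force: 0.0
```

```bash
python3 -c "
from h import *
s=observe();print(s['clock'],s['ee_pos'],s['ee_rot'],s['qpos'])"
```

```text
10.1 [0.23478143 0.05506082 0.75331084] [ 0.99675565 -0.06688007  0.0444808   0.00516564] [-0.04015617 -0.00311828  0.3495032  -0.03013115  2.70634747  1.63674777]
```

Request:
apply_moves(moves=[[0.03,0,-0.03,0,1],[0.03,0,-0.03,0,1],[0.03,0,-0.03,0,1],[0.03,0,-0.03,0,1],[0,0,0,0,1]])

```text
clock: 10.6
ee_pos: [0.2938, 0.034, 0.7598]
ee_rot: [0.996, -0.066, 0.062, -0.001]
ft_force: [0.1, 0.2, 0.2]
finger_gap: 0.005
grasp_force: 0.0
```

```bash
python3 -c "
from h import *
s=observe();print(s['clock'],s['ee_pos'],s['ee_rot'],s['qpos'])"
```

```text
10.6 [0.29380974 0.03398474 0.75976954] [ 0.99588058 -0.06630636  0.06184097 -0.0010123 ] [-0.13611683  0.08427106  0.22437901  0.0253263   2.70949595  1.59129869]
```

Request:
apply_moves(moves=[[0.03,0,-0.05,0,1],[0.03,0,-0.05,0,1],[0.03,0,-0.05,0,1],[0.03,0,-0.05,0,1],[0.03,0,-0.05,0,1],[0.03,0,-0.05,0,1],[0,0,0,0,1]])

```text
clock: 11.3
ee_pos: [0.2924, 0.0016, 0.7648]
ee_rot: [0.995, -0.065, 0.074, -0.019]
ft_force: [0.3, 0.2, -0.2]
finger_gap: 0.008
grasp_force: 0.0
```

```bash
python3 -c "
from h import *
s=observe();print(s['clock'],s['ee_pos'],s['ee_rot'],s['qpos'])"
```

```text
11.3 [0.29240483 0.00157118 0.76481903] [ 0.99498268 -0.06487445  0.07369531 -0.01922923] [-0.34170931  0.07055348  0.22253684  0.18530607  2.71030679  1.53306474]
```

Request:
apply_moves(moves=[[0.045,-0.006,0.018,0,1],[0.045,-0.006,0.018,0,1],[0.045,-0.006,0.018,0,1],[0.045,-0.006,0.02,0,1],[0.045,-0.006,0.02,0,1],[0.045,-0.006,0.02,0,1],[0.045,-0.006,0.02,0,1]])

```text
clock: 12.0
ee_pos: [0.6104, 0.0071, 0.6409]
ee_rot: [0.994, -0.064, 0.087, -0.02]
ft_force: [0.8, 0.3, 0.5]
finger_gap: 0.009
grasp_force: 0.0
```

```bash
python3 -c "
from h import *
s=observe();print(s['clock'],s['ee_pos'],s['ee_rot'],s['qpos'])"
```

```text
12.0 [0.61035447 0.00713987 0.64086171] [ 0.99397446 -0.06389835  0.08667062 -0.02049332] [-0.13656202  0.39752552  0.22255002  0.07482975  2.34980492  1.61979668]
```

Request:
apply_moves(moves=[[0.03,-0.003,-0.04,0,1],[0.03,-0.003,-0.04,0,1],[0.03,-0.003,-0.04,0,1],[0.03,-0.003,-0.04,0,1],[0.03,-0.003,-0.04,0,1],[0.03,-0.003,-0.04,0,1]])

```text
clock: 12.6
ee_pos: [0.6051, -0.0045, 0.7027]
ee_rot: [0.981, -0.065, 0.18, -0.028]
ft_force: [0.6, -0.1, -0.2]
finger_gap: 0.008
grasp_force: 0.0
```

```bash
python3 -c "
from h import *
s=observe();print(s['clock'],s['ee_pos'],s['ee_rot'],s['qpos'])"
```

```text
12.6 [ 0.60514015 -0.00452594  0.7027455 ] [ 0.98117127 -0.06480541  0.17975003 -0.02816243] [-0.18584255  0.31422206  0.22038393  0.12532258  2.24985388  1.61322352]
```

Request:
apply_moves(moves=[[0.03,-0.008,-0.04,0,1],[0.03,-0.008,-0.04,0,1],[0.03,-0.008,-0.04,0,1],[0.03,-0.008,-0.04,0,1],[0.03,-0.008,-0.04,0,1],[0.03,-0.008,-0.04,0,1]])

```text
clock: 13.2
ee_pos: [0.5783, 0.0118, 0.7758]
ee_rot: [0.96, -0.064, 0.27, -0.037]
ft_force: [0.2, -0.5, 0.3]
finger_gap: 0.005
grasp_force: 0.0
```

```bash
python3 -c "
from h import *
from scipy.spatial.transform import Rotation as R
s=observe();print(s['clock'],s['ee_pos'],s['qpos']);M=R.from_quat(s['ee_rot']).as_matrix();print(M.round(3),np.arccos(-M[2,2]),np.arctan2(M[1,2],M[0,2]))"
```

```text
13.2 [0.57829692 0.01182068 0.77583444] [-0.19314042  0.21530853  0.22127511  0.16482355  2.16129368  1.6414681 ]
[[ 0.846 -0.103  0.524]
 [-0.143 -0.989  0.036]
 [ 0.514 -0.106 -0.851]] 0.5528482987837753 0.06941721378907423
```

```bash
cat > fk.py <<'E'
import numpy as np
from scipy.optimize import least_squares
from scipy.spatial.transform import Rotation as R
D=np.array([[-1.322,.276,1.505,0,1.361,-.121,.2077,-.5357,.2047],
[-.5782,.15616,1.72245,0,1.26812,.62,.43894,-.20374,.18336],
[-.0566,-.06596,1.70553,0,1.49953,1.646,.37874,.048,.2856],
[-.12068,.02277,.73703,0,2.38143,1.5826,.35413,.02692,.63968],
[-.04016,-.00312,.3495,-.03013,2.70635,1.6367,.23478,.05506,.75331],
[-.13612,.08427,.22438,.02533,2.7095,1.5913,.29381,.03398,.75977],
[-.34171,.07055,.22254,.18531,2.71031,1.53306,.2924,.00157,.76482],
[-.18584,.31422,.22038,.12532,2.24985,1.61322,.60514,-.00453,.70275],
[-.19314,.21531,.22128,.16482,2.16129,1.64147,.5783,.01182,.77583]])
def fk(p,q):
    L1,L2,a0,h,T,b,b2,e=p
    r=lambda ax,a:R.from_euler(ax,a).as_matrix()
    A=r('z',q[0]);B=A@r('y',q[1]);C=B@r('y',q[2]);W=C@r('z',q[3]);E=W@r('y',q[4])
    z=np.array
    return A@z([a0,b,h])+B@z([0,0,L1])+C@z([e,0,L2])+W@z([0,b2,0])+E@z([0,0,T]),E
f=lambda p:np.concatenate([fk(p,d[:6])[0]-d[6:] for d in D])
s=least_squares(f,[.59,.42,0,.1,.3,.07,0,0]);P=s.x
def ik(pos,zdir):
    best=None
    for g in([0,.3,1.8,.1,1],[0,-.2,2.3,.1,.5],[0,.8,1,0,1]):
        w=lambda q:np.r_[fk(P,np.r_[q,0])[0]-pos,.3*(fk(P,np.r_[q,0])[1][:,2]-zdir)]
        lo=[-2.89,-.75,.22,-1.18,.11];hi=[2.89,2.08,2.7,4.32,2.71]
        k=least_squares(w,g,bounds=(lo,hi))
        if best is None or k.cost<best.cost:best=k
    return best.x,np.sqrt(2*best.cost)
E
python3 - <<'E'
from fk import *
print(P.round(3),np.abs(s.fun).max())
o=np.array([.6190,.0161]);d=np.array([.9913,-.1313]);zd=[.524,.036,-.851]
for t,z in((-.19,.2),(-.165,.2),(-.165,.02),(-.14,.02),(-.1,.02),(0,.02),(.02,.02)):
    q,e=ik(np.r_[o+d*t,z],zd);print(t,z,q.round(2),round(e,4))
E
```

```text
[ 0.629  0.421 -0.     0.137  0.391  0.07  -0.     0.061] 0.00047341895032426695
-0.19 0.2 [-0.19 -0.24  2.2   0.22  0.65] 0.0
-0.165 0.2 [-0.18 -0.19  2.17  0.22  0.64] 0.0
-0.165 0.02 [-0.19  0.18  2.51  2.11  0.15] 0.0
-0.14 0.02 [-0.18  0.2   2.46  1.99  0.14] 0.0
-0.1 0.02 [-0.17  0.24  2.38  1.73  0.13] 0.0
0 0.02 [-0.16  0.34  2.17  0.98  0.15] 0.0
0.02 0.02 [-0.16  0.36  2.13  0.86  0.16] 0.0
```

Request:
apply_moves(moves=[[-0.03,0.004,0.0335,0,1],[-0.03,0.004,0.0335,0,1],[-0.03,0.004,0.0335,0,1],[-0.03,0.004,0.0335,0,1],[-0.03,0.004,0.0335,0,1],[-0.03,0.004,0.0335,0,1],[-0.03,0.004,0.0335,0,1],[-0.03,0.004,0.0335,0,1],[-0.03,0.004,0.0335,0,1],[-0.03,0.004,0.0335,0,1],[-0.03,0.004,0.0335,0,1],[0,0,0,0,1]])

```text
clock: 14.4
ee_pos: [0.4839, 0.0305, 0.2997]
ee_rot: [0.963, -0.065, 0.259, -0.039]
ft_force: [-1.2, 0.5, -1.1]
finger_gap: 0.005
grasp_force: 0.0
```

```bash
cat > st.py <<'E'
from h import *
from scipy.spatial.transform import Rotation as R
import sys
s=observe();M=R.from_quat(s['ee_rot']).as_matrix();p=np.array(s['ee_pos'])
o=np.array([.6190,.0161]);d=np.array([.9913,-.1313]);l=np.array([.1313,.9913])
print(s['clock'],'q',np.round(s['qpos'],2),'lean',np.arccos(-M[2,2]).round(3),np.arctan2(M[1,2],M[0,2]).round(3),'station',(d@(p[:2]-o)).round(4),(l@(p[:2]-o)).round(4),p[2].round(4),'F',np.round(s['ft_force'],1))
Ms=np.array([[*d,0],[*l,0],[0,0,1]])@M   # tool axes in station
print('tool row per unit station x,y,z:',Ms.round(3).tolist())
if len(sys.argv)>3:
    t=np.array(list(map(float,sys.argv[1:4])));c=np.r_[d@(p[:2]-o),l@(p[:2]-o),p[2]]
    print('to target',np.round((t-c)@Ms,4))
E
python3 st.py -.15 0 .1
```

```text
14.4 q [-0.19 -0.21  1.91  0.17  0.93  1.45] lean 0.53 0.081 station -0.1358 -0.0035 0.2997 F [-1.2  0.5 -1.1]
tool row per unit station x,y,z: [[0.869, 0.026, 0.494], [-0.032, -0.994, 0.107], [0.494, -0.109, -0.863]]
to target [-0.1111  0.0178  0.1657]
```

Request:
apply_moves(moves=[[-0.0185,0.003,0.0276,0,1],[-0.0185,0.003,0.0276,0,1],[-0.0185,0.003,0.0276,0,1],[-0.0185,0.003,0.0276,0,1],[-0.0185,0.003,0.0276,0,1],[-0.0185,0.003,0.0276,0,1],[0,0,0,0,1]])

```text
clock: 15.1
ee_pos: [0.484, 0.0332, 0.1103]
ee_rot: [0.961, -0.065, 0.268, -0.038]
ft_force: [0.1, 0.4, -0.9]
finger_gap: 0.004
grasp_force: 0.0
```

```bash
python3 st.py -.15 0 .024
```

```text
15.1 q [-0.18 -0.01  2.3   0.41  0.34  1.17] lean 0.547 0.075 station -0.136 -0.0007 0.1103 F [ 0.1  0.4 -0.9]
tool row per unit station x,y,z: [[0.86, 0.026, 0.509], [-0.033, -0.994, 0.107], [0.509, -0.108, -0.854]]
to target [-0.056   0.0083  0.0667]
```

Request:
apply_moves(moves=[[-0.007,0.001,0.0067,0,1],[-0.007,0.001,0.0067,0,1],[-0.006,0.001,0.0067,0,1],[-0.006,0.001,0.0067,0,1],[-0.006,0.001,0.0067,0,1],[-0.005,0.001,0.0067,0,1],[-0.005,0.001,0.0067,0,1],[-0.005,0.001,0.0067,0,1],[-0.005,0.0,0.0067,0,1],[0,0,0,0,1]])

```text
clock: 16.1
ee_pos: [0.4758, 0.0348, 0.038]
ee_rot: [0.959, -0.065, 0.273, -0.039]
ft_force: [0.4, -0.1, 0.9]
finger_gap: 0.002
grasp_force: 0.0
```

```bash
python3 st.py -.15 0 .024
```

```text
16.1 q [-0.19  0.15  2.44  1.54  0.14  0.02] lean 0.559 0.073 station -0.1444 -0.0003 0.038 F [ 0.4 -0.1  0.9]
tool row per unit station x,y,z: [[0.854, 0.026, 0.52], [-0.035, -0.993, 0.108], [0.519, -0.11, -0.848]]
to target [-0.0121  0.0011  0.009 ]
```

Request:
apply_moves(moves=[[-0.0034,0.0004,0.0029,0,1],[-0.0034,0.0004,0.0029,0,1],[-0.0034,0.0004,0.0029,0,1],[-0.0034,0.0004,0.0029,0,1],[0,0,0,0,1]])

```text
clock: 16.6
ee_pos: [0.4686, 0.0357, 0.0201]
ee_rot: [0.959, -0.065, 0.272, -0.039]
ft_force: [-0.7, -0.4, 0.4]
finger_gap: 0.005
grasp_force: 0.0
```

```bash
python3 st.py .019 0 .021
python3 - <<'E'
from h import *
c=eyes.camera("scene");t=eyes.camera("top")
cv2.imwrite("pics/lean.png",np.hstack([cv2.resize(t[60:260,150:350],(400,400)),cv2.resize(c[80:240,130:290],(400,400))]))
E
```

```text
16.6 q [-0.19  0.19  2.49  2.08  0.16 -0.53] lean 0.557 0.073 station -0.1517 -0.0003 0.0201 F [-0.7 -0.4  0.4]
tool row per unit station x,y,z: [[0.855, 0.028, 0.518], [-0.033, -0.994, 0.108], [0.517, -0.109, -0.849]]
to target [0.1464 0.0043 0.0876]
```

View pics/lean.png

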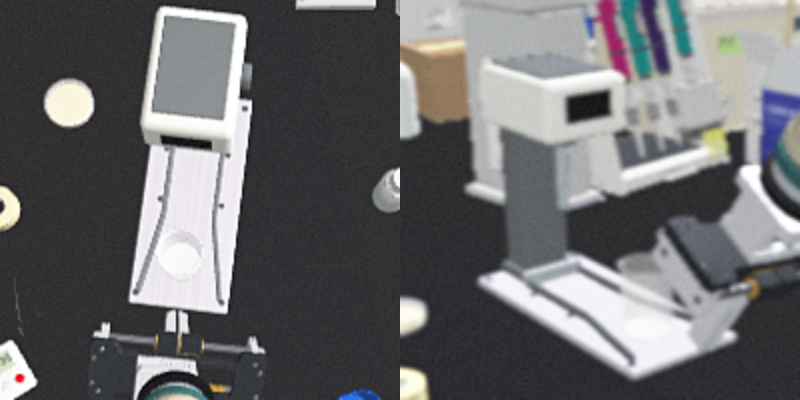

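The lean view shows the tool leaning back behind the beaker and clear of the head: beaker at crop (180,253), fingertips at (178,325), on the lane's centre line. I start pushing low and slowly.

Request:
apply_moves(moves=[[0.0051,0.0002,0.0031,0,1],[0.0051,0.0002,0.0031,0,1],[0.0051,0.0002,0.0031,0,1],[0.0051,0.0002,0.0031,0,1],[0.0051,0.0002,0.0031,0,1],[0.0051,0.0002,0.0031,0,1],[0.0043,0.0002,0.0026,0,1],[0.0043,0.0002,0.0026,0,1],[0.0043,0.0002,0.0026,0,1],[0.0043,0.0002,0.0026,0,1],[0.0043,0.0002,0.0026,0,1],[0.0043,0.0002,0.0026,0,1]])

```text
clock: 17.9
ee_pos: [0.5318, 0.0267, 0.0181]
ee_rot: [0.96, -0.064, 0.27, -0.038]
ft_force: [-0.5, -0.2, 0.6]
finger_gap: -0.001
grasp_force: 0.3
```

```bash
python3 st.py .019 0 .020
```

```text
17.9 q [-0.18  0.26  2.36  1.69  0.13 -0.13] lean 0.553 0.074 station -0.0879 -0.0009 0.0181 F [-0.5 -0.2  0.6]
tool row per unit station x,y,z: [[0.857, 0.028, 0.514], [-0.031, -0.994, 0.107], [0.514, -0.108, -0.851]]
to target [0.0926 0.0019 0.0534]
```

Request:
apply_moves(moves=[[0.0045,0.0001,0.0024,0,1],[0.0045,0.0001,0.0024,0,1],[0.0045,0.0001,0.0024,0,1],[0.0045,0.0001,0.0024,0,1],[0.0045,0.0001,0.0024,0,1],[0.0045,0.0001,0.0024,0,1],[0.0043,0.0001,0.0025,0,1],[0.0043,0.0001,0.0025,0,1],[0.0043,0.0001,0.0025,0,1],[0.0043,0.0001,0.0025,0,1]])

```text
clock: 18.9
ee_pos: [0.5817, 0.0203, 0.0198]
ee_rot: [0.96, -0.064, 0.27, -0.038]
ft_force: [-0.6, 0.2, -0.8]
finger_gap: 0.006
grasp_force: 0.1
```

```bash
python3 st.py .019 0 .020
python3 - <<'E'
from h import *
c=eyes.camera("scene");t=eyes.camera("top")
cv2.imwrite("pics/mid.png",np.hstack([cv2.resize(t[60:260,150:350],(400,400)),cv2.resize(c[80:240,130:290],(400,400))]))
E
```

```text
18.9 q [-0.17  0.31  2.25  1.25  0.13  0.32] lean 0.552 0.074 station -0.0375 -0.0007 0.0198 F [-0.6  0.2 -0.8]
tool row per unit station x,y,z: [[0.857, 0.028, 0.514], [-0.032, -0.994, 0.107], [0.514, -0.108, -0.851]]
to target [0.0486 0.0008 0.0289]
```

View pics/mid.png

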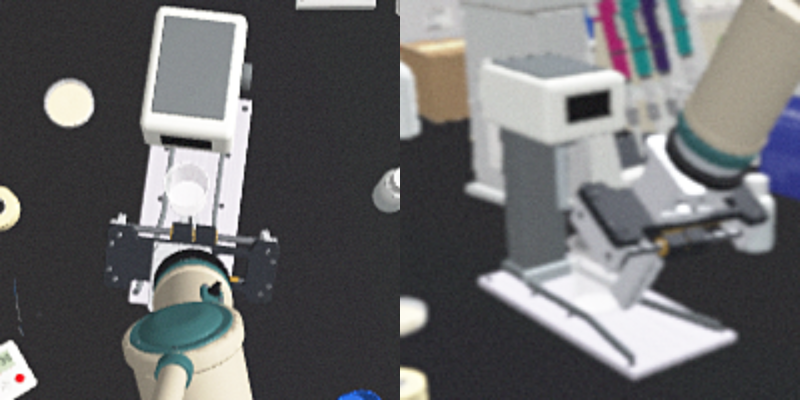

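The beaker is upright and entering the parallel rails, with its base at crop (187,190) in the top half. The tool is clear of the head.

Request:
apply_moves(moves=[[0.0043,0.0001,0.0026,0,1],[0.0043,0.0001,0.0026,0,1],[0.0043,0.0001,0.0026,0,1],[0.0043,0.0001,0.0026,0,1],[0.0043,0.0001,0.0026,0,1],[0.0043,0.0001,0.0026,0,1],[0.0043,0.0001,0.0026,0,1],[0.0043,0.0001,0.0026,0,1],[0,0,0,0,1]])

```text
clock: 19.9
ee_pos: [0.6213, 0.0153, 0.0194]
ee_rot: [0.96, -0.064, 0.27, -0.038]
ft_force: [-0.3, -0.8, 0.2]
finger_gap: 0.006
grasp_force: 0.0
```

```bash
python3 st.py .019 0 .020
```

```text
19.9 q [-0.17  0.35  2.17  0.98  0.15  0.6 ] lean 0.552 0.073 station 0.0024 -0.0005 0.0194 F [-0.3 -0.8  0.2]
tool row per unit station x,y,z: [[0.858, 0.028, 0.514], [-0.031, -0.994, 0.107], [0.513, -0.108, -0.851]]
to target [ 0.0145 -0.0001  0.0081]
```

Next, 2.5 mm steps to about 12 mm short of the end, then 1.5 mm steps while watching the force.

Request:
apply_moves(moves=[[0.0021,0,0.0013,0,1],[0.0021,0,0.0013,0,1],[0.0021,0,0.0013,0,1],[0.0021,0,0.0013,0,1],[0.0013,0,0.0008,0,1],[0.0013,0,0.0008,0,1],[0,0,0,0,1]])

```text
clock: 20.6
ee_pos: [0.6334, 0.014, 0.0188]
ee_rot: [0.96, -0.064, 0.269, -0.038]
ft_force: [-0.2, 0.4, 0.4]
finger_gap: 0.006
grasp_force: 0.1
```

```bash
python3 st.py .019 0 .020
python3 - <<'E'
from h import *
c=eyes.camera("scene")
cv2.imwrite("pics/near.png",cv2.resize(c[120:220,150:260],None,fx=5,fy=5,interpolation=cv2.INTER_CUBIC))
o=np.array([.6190,.0161]);d=np.array([.9913,-.1313])
for x in(.03,.04,.05):print(x,[((proj("scene",[*(o+d*x),z])-[150,120])*5).round() for z in(.008,.076)])
E
```

```text
20.6 q [-0.16  0.36  2.14  0.91  0.16  0.67] lean 0.551 0.074 station 0.0146 -0.0002 0.0188 F [-0.2  0.4  0.4]
tool row per unit station x,y,z: [[0.858, 0.028, 0.513], [-0.031, -0.994, 0.107], [0.513, -0.108, -0.852]]
to target [ 0.0044 -0.0002  0.0012]
0.03 [array([259., 385.]), array([253., 258.])]
0.04 [array([248., 379.]), array([241., 252.])]
0.05 [array([237., 373.]), array([230., 247.])]
```

View pics/near.png

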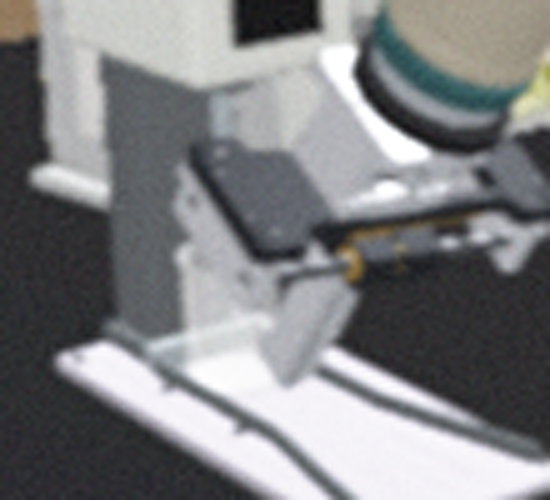

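The beaker is nearly at the stop, with its base at about crop (235,372). I continue in small steps.

Request:
apply_moves(moves=[[0.0014,0,0.0005,0,1],[0.0014,0,0.0005,0,1],[0,0,0,0,1]])

```text
clock: 20.95
ee_pos: [0.6363, 0.0136, 0.0194]
ee_rot: [0.96, -0.064, 0.27, -0.038]
ft_force: [-0.3, -0.0, -0.0]
finger_gap: 0.002
grasp_force: 0.1
```

Request:
apply_moves(moves=[[0.0014,0,0.0005,0,1],[0,0,0,0,1]])

```text
clock: 21.15
ee_pos: [0.6377, 0.0135, 0.0197]
ee_rot: [0.96, -0.064, 0.269, -0.038]
ft_force: [-0.6, -0.2, -1.0]
finger_gap: 0.005
grasp_force: 0.1
```

Request:
apply_moves(moves=[[0.0013,0,0.0007,0,1],[0,0,0,0,1]])

```text
clock: 21.35
ee_pos: [0.6392, 0.0133, 0.0197]
ee_rot: [0.96, -0.064, 0.269, -0.038]
ft_force: [0.0, 0.2, -1.5]
finger_gap: 0.002
grasp_force: 0.1
```

Request:
apply_moves(moves=[[0.0013,0,0.0008,0,1],[0,0,0,0,1]])

```text
clock: 21.55
ee_pos: [0.6401, 0.0134, 0.0194]
ee_rot: [0.96, -0.064, 0.269, -0.038]
ft_force: [-2.5, 0.0, 0.4]
finger_gap: 0.005
grasp_force: 0.9
```

Request:
apply_moves(moves=[[0.0009,0,0.0005,0,1],[0,0,0,0,1]])

```text
clock: 21.75
ee_pos: [0.6407, 0.0135, 0.0193]
ee_rot: [0.96, -0.064, 0.269, -0.038]
ft_force: [-4.9, 0.8, 1.6]
finger_gap: 0.012
grasp_force: 2.3
```

The force rises to 4.9 N along the lane, so the beaker is against the stop. I withdraw straight back.

Request:
apply_moves(moves=[[-0.0026,0,-0.0015,0,1],[-0.0043,0,-0.0026,0,1],[-0.0043,0,-0.0026,0,1],[-0.0043,0,-0.003,0,1],[-0.0043,0,-0.003,0,1],[-0.0043,0,-0.003,0,1],[-0.0043,0,-0.003,0,1],[-0.0043,0,-0.003,0,1],[-0.0043,0,-0.003,0,1],[-0.0043,0,-0.003,0,1],[-0.0043,0,-0.003,0,1],[-0.0043,0,-0.003,0,1]])

```text
clock: 22.95
ee_pos: [0.5812, 0.019, 0.0229]
ee_rot: [0.96, -0.064, 0.269, -0.038]
ft_force: [0.3, 0.8, 0.5]
finger_gap: 0.007
grasp_force: 0.0
```

Request:
apply_moves(moves=[[-0.006,0,-0.005,0,1],[-0.006,0,-0.005,0,1],[-0.006,0,-0.005,0,1],[-0.006,0,-0.005,0,1],[-0.006,0,-0.005,0,1],[-0.006,0,-0.005,0,1],[-0.006,0,-0.005,0,1],[-0.006,0,-0.005,0,1],[-0.006,0,-0.006,0,1],[0,0,0,0,1],[0,0,0,0,1]])

```text
clock: 24.05
ee_pos: [0.512, 0.0249, 0.0346]
ee_rot: [0.96, -0.064, 0.27, -0.038]
ft_force: [0.7, -0.1, -0.3]
finger_gap: 0.007
grasp_force: 0.0
```

```bash
python3 st.py
python3 - <<'E'
from h import *
c=eyes.camera("scene")
cv2.imwrite("pics/home.png",cv2.resize(c[120:220,150:260],None,fx=5,fy=5,interpolation=cv2.INTER_CUBIC))
E
```

```text
24.05 q [-0.19  0.2   2.37  1.33  0.14  0.22] lean 0.552 0.073 station -0.1072 -0.0053 0.0346 F [ 0.7 -0.1 -0.3]
tool row per unit station x,y,z: [[0.858, 0.028, 0.513], [-0.032, -0.994, 0.107], [0.513, -0.108, -0.852]]
```

View pics/home.png

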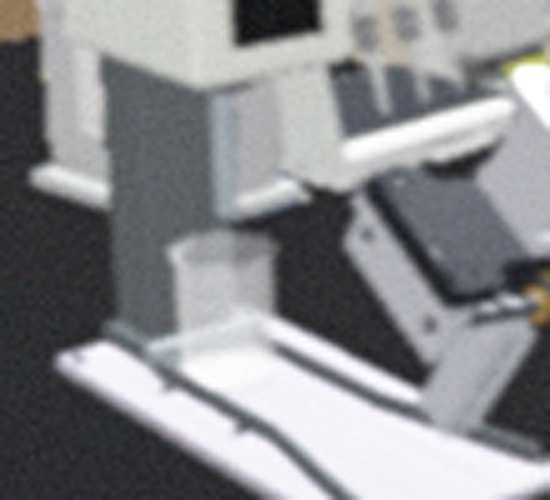

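The beaker stands upright against the back stop, rim at crop (222,245) and base at (229,368), where about (230,247) and (237,373) were expected. The tool is clear of it.

```bash
python3 -c "
from rig import bot;print(bot.sign_off())"
```

```text
the job is handed in; nothing more can be done
None
```

I handed the job in with the beaker upright against the back stop below the nozzle and the fingers off it; I leaned the tool back by pushing against the arm's joint limits, and the hand-in returned no verdict.

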